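# Shuffle the sprocket carrier to the locking corner of a parts tray

### The arm

A 7-joint arm with a two-finger parallel gripper is mounted at the origin on the work surface. World frame = base frame: x ahead of the robot, y to its left, z up, the work surface at z = 0. Lengths are in mm, angles in rad, forces in N, time in s.
With the tool pointing down it reaches from about 425 to 800 mm from the base axis. Payload 8.3 kg.
Tool frame: the origin (TCP) lies midway between the tips of the shut fingers; the grasp point (between the pads) lies 19 mm behind it (arm.pinch_z is the distance from the TCP to the grasp point, in mm); z points along the fingers, y is the line along which they close (so a half turn about z gives the same grasp; the last joint's range is limited). The gripper opens to 85 mm and grips with 20 to 120 N. Pads are 22 mm wide; open, the fingers measure 114 mm over their backs; the gripper's body (76 mm by 85 mm) begins 54 mm behind the grasp point. The pads swing forward as they close: fully open they stand 13 mm farther back than shut.
Start: joints at [-0.063, 0.383, 0.016, 1.37, -0.006, 1.388, -0.046], TCP at [624.981, 0.048, 207.779] pointing down, gripper open.
Joint ranges: [-2.95, 2.95], [-0.25, 2.06], [-1.52, 1.56], [0.18, 2.33], [-1.44, 4.58], [0.02, 2.06], [-3.01, 3.01]. Speed limits (rad/s): [2.39, 2.39, 3.01, 3.01, 3.14, 3.14, 3.14].

### API

Orientations are given as a rotation vector (axis times angle).
In Python, from plant import arm, imaging gives the robot as it stands.
- The arm moves only by the tool drive_tool, never from a script. Its argument "commands" is a list of rows, each a list of 7 numbers: the turn, a rotation vector about the tool's x, y, z in degrees, then the shift along the tool's x, y, z in cm, then the closure, from -1 (fully open) to 1 (shut), so that 0 is half open. In form: [[ax, ay, az, x, y, z, fingers], ...]. A call has 1 to 5 rows; each row is the pose to reach, as a shift and turn from the pose commanded when the call began, along the tool's axes at that moment; what a row does not reach only later rows make up. A row lasts 1/10 s, in which the tool goes at most 50 mm and 8.59 degrees, less where a joint would pass 70% of its speed; a pose out of reach is approached as far as the arm can. A call with a gripper value outside its range is refused whole. The fingers move at their own pace and stop on an object; the grip force is fixed at half the most. Time passes only in rows, so rows that repeat a pose let the fingers close. It gives the time, the measured TCP pose, the force, the opening and the grip force at its end, in the units of the state.
- arm.sense(): the state, without advancing time (a new reading comes with each control period).
- imaging.snapshot(name): name is "scene" or "side" or "wrist"; returns a dict with "color" (420x560x3 uint8, red, green, blue), "K" (3x3 intrinsics, pixels), "dist_coeffs" ([k1, k2, p1, p2, k3] as OpenCV has them; the pictures are not rectified), "R" (3x3) and "t" (3): a world point X has camera coordinates R X + t; the wrist camera has in their place "mount" (4x4, takes a point from camera to tool coordinates, whose origin is the TCP and whose axes are the flange's). Camera axes: x right, y down, z forward; pixel columns grow to the right and rows downward; lengths in mm; the calibration is good to about 2 mm. A picture is of the moment at which its call begins: read the wrist's pose just before it. There is no depth.
- arm.sign_off(): hands the job in; it is judged then, once.
Trained networks look in the newest picture that a camera, given by its name, has taken for a name from the list of things; names that differ only in an ending like _2 or _b are one class to them, and where a whole thing is asked for, a point or a joint stands for the part that bears it (a point fixed in the world has none). Each returns a list of dicts, best first, with "confidence" (0 to 1); they miss things now and then, are a little off and sometimes report something else, mostly with a low value. They report only what shows in the picture. A call takes as long as a camera call. They do not tell look-alikes from the thing itself.
- imaging.search_frame(camera, thing): "extent" ([left, top, right, bottom] in pixels, round what is visible of it).
- imaging.mark_of(camera, thing): "uv" ([column, row] in pixels: a listed point, or the origin of a listed thing).
The state is a dict: "t": time; "joint_positions": joint angles; "joint_velocities": joint speeds; "joint_efforts": joint torques, N m; "tcp_pos": TCP position; "tool_rot": TCP orientation; "force": force on the tool from outside, world axes, zero at the start; "moment": the same for the moment, N m; "finger_gap": finger opening in mm; "gripper_force": force on a finger pad.
Only numpy, scipy, OpenCV 4.12 (cv2) and the standard library are available. Lean on these libraries where they do the work, as an engineer would, in place of code of your own. Each camera call takes 0.05 s, during which the arm holds its last target. There are 200 camera calls.

### The job

The parts tray on the bike shop's counter has three sliding carriers, one empty place, and a bolt that locks whichever carrier stands in the bolt's corner. Draw the bolt fully out, slide the carriers one at a time through the empty place until the one with the toothed sprocket is fully home in the bolt's corner, then push the bolt fully in so that it locks this carrier. Slide gently, without ramming the carriers against tray or bolt or lifting them out, and leave the other things on the counter alone.

Things in the scene. Friction and masses are not known exactly. Their poses are not given: they have to be found in the camera images.
- tray: Tray fixed to the counter: aluminium rim 176 x 176 mm, 23 mm high, walls 12 mm; cavity 152 x 152 mm with a floor 6 mm above the table. Holds three square carriers and one empty place in a 2 x 2 layout (place centres x, y = +-38 mm, 3 mm play in all across). A 5 mm lip, 1.5 mm above the slabs, keeps carriers from being lifted out. Origin: tray centre at table height, z up.
- lock_corner (a point): Centre of the bolt's (locking) corner on the tray floor: the -x, +y place, (-38.5, 38.5, 6) mm in the tray's frame, axes as the tray's. A carrier fully home here touches both outer walls, its origin within 1 mm of this point. A carrier can slide into an empty place only if the carriers beside its way are fully against their walls.
- carrier_sprocket: The wanted carrier: plywood slab 74.5 x 74.5 x 12 mm, corners rounded 5 mm, 0.17 to 0.35 kg, loose in the tray, with a round steel post 16 mm across in its middle, from 12 to 54 mm above its underside (its origin, at the centre); x, y along the tray's. A sprocket disc, 60 mm across, 3 mm thick, lies round the post. Mid +y edge: bolt notch 14 mm wide, 13 deep.
- carrier_pads: Not wanted: the same slab, post and notch, with two parallel brake pads, 52 x 9 x 5 mm, one on each side of the post. (All carriers bind in the tray if their post is squeezed or pressed sideways against a wall while it is moved.)
- carrier_link: Not wanted: the same slab, post and notch, with one flat chain link, 59 x 15 x 4 mm, on the -y side of the post. (A carrier pushed high on its post tips a little under the lip and may bind; it needs 1 to 5 N to slide, and comes free when drawn back some mm.)
- bolt (a joint): Steel bolt 9 mm wide, round nose, sliding along tray y at tray x = -38.5 mm, in an 18 mm high, 44 mm wide bed outside the +y wall; moves at 2 to 4 N, stays where left. Value in m: 0 fully in (stop), nose 11 mm deep in the notch of the carrier in the corner; clear of the carriers above 0.0125; 0.024 fully drawn (stop), towards +y. It jams on a carrier that is not home.
- bolt_knob (a point): Centre of the top of the bolt's upright round knob, 14 mm across, free from 18 to 50 mm above the table; in the tray's frame at (-38.5, 123 + bolt travel, 50) mm; moves with the bolt.
- spray_can: Spray can, 54 mm across, 190 mm tall, standing; origin under its centre. Bystander: leave it alone.
- lube_bottle: Small lubricant bottle, 40 mm across, 120 mm tall, standing; origin under its centre. Bystander: leave it alone.
- wrench: Spanner about 170 mm long, lying along its x axis. Bystander: leave it alone.
- screwdriver: Screwdriver about 180 mm long, lying along its x axis. Bystander: leave it alone.
- lockring: Flat steel lockring, 44 mm across, 8 mm high. Bystander: leave it alone.
- mug: White mug, 80 mm across, 90 mm tall, handle at its +y; origin under its centre. Bystander: leave it alone.
- bearing: Dark bearing ring, 32 mm across, 8 mm high. Bystander: leave it alone.
Mind the look-alikes: they are no part of the job. What is shaped like the carrier_sprocket but green, pink or yellow is not meant.

How it is judged (in metres and radians):
On the way, in this order (a step that is already met when the one before it is completed fails the run):
1. the bolt is drawn out while the carriers are still in their first places (value of joint bolt above 0.018 m and distance of each of carrier_sprocket, carrier_pads, carrier_link from where it was at the start of the episode below 0.012 m), for 0.1 s.
2. the sprocket carrier is home in the locking corner with the bolt still drawn (x of carrier_sprocket in the frame of lock_corner between -0.0035 and 0.0035 m and y of carrier_sprocket in the frame of lock_corner between -0.0035 and 0.0035 m and value of joint bolt above 0.0125 m), for 0.2 s.
At the end, for the whole second after the job is handed in: The sprocket carrier lies flat in the locking corner, its origin within 3.5 mm of the corner's centre along both tray directions; the bolt is within 3 mm of fully in; all three carriers are down in the tray and at rest (x of carrier_sprocket in the frame of lock_corner between -0.0035 and 0.0035 m and y of carrier_sprocket in the frame of lock_corner between -0.0035 and 0.0035 m and value of joint bolt below 0.003 m and angle between carrier_sprocket's own z axis and vertical below 0.04 rad and z of each of carrier_sprocket, carrier_pads, carrier_link in the frame of tray below 0.0095 m and linear speed of each of carrier_sprocket, carrier_pads, carrier_link below 0.01 m/s); the robot touches nothing.
It fails at once if a bystander is moved by more than 30 mm (distance of any of spray_can, lube_bottle, wrench, screwdriver, lockring, mug, bearing from where it was at the start of the episode above 0.03 m).
It fails at once if a carrier is lifted more than 6 mm off the tray's floor (z of any of carrier_sprocket, carrier_pads, carrier_link in the frame of tray above 0.012 m).
It fails at once if a carrier is rammed against tray or bolt with more than 50 N (contact force between any of carrier_sprocket, carrier_pads, carrier_link and tray above 50 N).
It also fails if it takes over 72 s, if anything falls off the work surface, if the arm or the gripper's body presses on something with over 40 N, if the wrist force passes 120 N, or if a joint passes its speed limit or range.

## Working session

There is one attempt and no reset: what is moved stays moved. The work goes in short steps, Python scripts to look and compute and a tool call to move; the robot and the scene stay as the last step left them, time stands still between calls to the robot, and variables do not carry over. Pictures are saved under pics/ and viewed, at most 10 in all, crops included, and the job is handed in when it is done.

Besides the shell and the picture viewer there is one more tool, called after "Emit:" by a JSON object that holds its "api" and its "payload", one argument or row to a line. drive_tool: Moves the arm, as the interface text tells. Its arguments: {"type":"object","properties":{"commands":{"type":"array"}},"required":["commands"]}

```bash
ls; mkdir -p pics; python3 - <<'E'
from plant import arm, imaging
import cv2
for n in ["scene","side"]:
    s=imaging.snapshot(n); cv2.imwrite(f"pics/{n}0.png",s["color"][:,:,::-1])
    print(n,s["K"],s["dist_coeffs"],s["R"],s["t"])
    for th in ["carrier_sprocket","carrier_pads","carrier_link","bolt_knob","tray","lock_corner"]:
        print(th,[(round(d["confidence"],2),[round(float(v)) for v in d["uv"]]) for d in imaging.mark_of(n,th)])
print(arm.sense())
E
```

```text
pics
scene [[456.28827644   0.         277.06348717]
 [  0.         456.28827644 213.31248039]
 [  0.           0.           1.        ]] [-0.12654572  0.          0.          0.          0.        ] [[-4.68606972e-01  8.83406758e-01  8.17609916e-05]
 [ 7.33188589e-01  3.88974713e-01 -5.57793121e-01]
 [-4.92790016e-01 -2.61325799e-01 -8.29980016e-01]] [ 286.49757381 -382.91753546 1363.68929226]
carrier_sprocket [(0.96, [329, 189]), (0.9, [282, 167]), (0.76, [210, 170]), (0.73, [271, 211])]
carrier_pads [(0.66, [278, 252])]
carrier_link [(0.85, [293, 222])]
bolt_knob [(0.69, [330, 229])]
tray [(0.58, [269, 234])]
lock_corner [(0.9, [291, 222])]
side [[449.38854298   0.         272.87450054]
 [  0.         449.38854298 212.50142043]
 [  0.           0.           1.        ]] [-0.13312729  0.          0.          0.          0.        ] [[ 0.96494881 -0.26242934  0.00215278]
 [-0.18785608 -0.69642566 -0.69260479]
 [ 0.18325907  0.66792376 -0.72131406]] [-559.94410109  140.11629258 1088.9703679 ]
carrier_sprocket [(0.91, [271, 239]), (0.91, [218, 263]), (0.89, [276, 307]), (0.66, [208, 2
[... 246 characters left out ...]
ions': array([-0.06290952,  0.38337918,  0.01639467,  1.3701061 , -0.00628586,
        1.38821634, -0.04651802]), 'joint_velocities': array([-0.00088649, -0.00101484, -0.00042456,  0.00043076,  0.00144569,
       -0.00131672,  0.0005858 ]), 'joint_efforts': array([-4.92911568e-04, -6.27169919e+01,  8.42516497e-01, -3.72016883e+01,
        1.64841791e-02,  2.37999448e-03,  4.64451978e-05]), 'tcp_pos': array([6.24972939e+02, 5.16275530e-02, 2.07789538e+02]), 'tool_rot': array([-2.22133771e+00, -2.22143792e+00,  1.65143968e-05]), 'force': array([-0.13185448, -0.19292641, -0.6245938 ]), 'moment': array([-0.02169611, -0.00282355,  0.02756326]), 'gripper_force': 0.0, 'finger_gap': 85.716027472122}
```

```bash
python3 - <<'E'
import cv2,numpy as np
a=cv2.imread("pics/scene0.png")[110:310,150:400];b=cv2.imread("pics/side0.png")[130:330,150:400]
cv2.imwrite("pics/c1.png",np.vstack([cv2.resize(a,None,fx=2.9,fy=1.5*1.93,interpolation=2)])[:580])
cv2.imwrite("pics/c2.png",cv2.resize(b,None,fx=2.9,fy=2.9,interpolation=2))
E
```

```text
(no output)
```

View pics/c1.png

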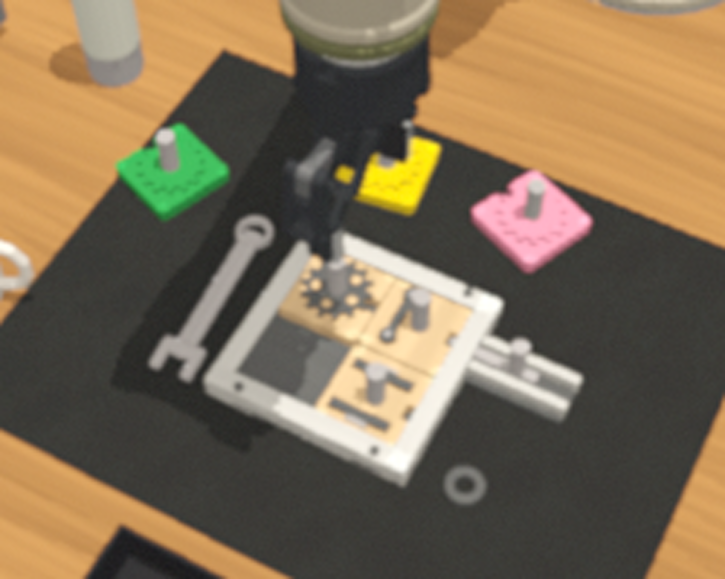

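View pics/c2.png

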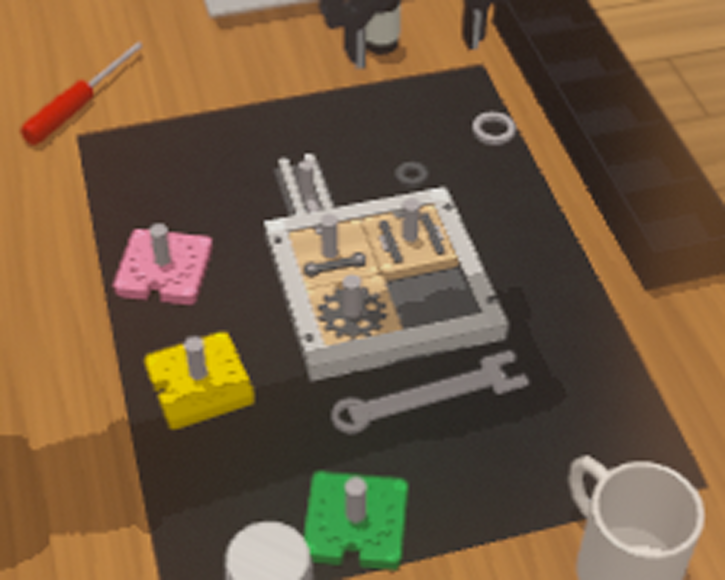

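Link carrier sits in the lock corner, pads at (+x,+y), sprocket at (-x,-y), and (+x,-y) is empty. So the order is pads -y, link +x, sprocket +y. Next I'll fit the tray pose.

```bash
cat > h.py <<'E'
import numpy as np,cv2
from scipy.optimize import least_squares
def proj(s,X):
    return cv2.projectPoints(np.array(X,float).reshape(-1,3),cv2.Rodrigues(np.array(s["R"]))[0],np.array(s["t"],float),np.array(s["K"]),np.array(s["dist_coeffs"]))[0][:,0]
def T(p,X):
    X=np.array(X,float); c,s=np.cos(p[2]),np.sin(p[2])
    return np.c_[p[0]+c*X[:,0]-s*X[:,1],p[1]+s*X[:,0]+c*X[:,1],X[:,2]]
E
python3 - <<'E'
from plant import arm, imaging
from h import *
M={"spr":(-38,-38,6),"pads":(38,38,6),"link":(-38,38,6),"knob":(-38.5,123,50),"tray":(0,0,0),"lock":(-38.5,38.5,6)}
obs={"scene":{"spr":(271,211),"pads":(278,252),"link":(293,222),"knob":(330,229),"tray":(269,234),"lock":(291,222)},
"side":{"spr":(271,239),"pads":(291,210),"link":(263,221),"knob":(254,187),"tray":(279,229),"lock":(262,217)}}
S={n:imaging.snapshot(n) for n in obs}
def f(p):
    return np.concatenate([(proj(S[n],T(p,[M[k] for k in obs[n]]))-np.array(list(obs[n].values()),float)).ravel() for n in obs])
for y0 in (0,1.57,3.1,-1.57):
    r=least_squares(f,[600,0,y0],loss="soft_l1"); print(r.x,r.cost)
    print(f(r.x).round(1).reshape(-1,2).tolist()) if r.cost<60 else 0
E
```

```text
[ 5.95406428e+02 -2.17823203e+01  1.59942916e-02] 27.623504464671782
[[-5.7, 2.1], [1.2, -1.8], [0.7, 3.2], [-1.6, -0.0], [3.1, -1.5], [3.0, 3.1], [-0.3, 2.2], [-1.0, 4.5], [-0.2, -0.8], [0.2, 0.2], [1.6, -0.0], [0.6, 3.1]]
[595.40642052 -21.7823252  -12.55037647] 27.623504464693923
[[-5.7, 2.1], [1.2, -1.8], [0.7, 3.2], [-1.6, -0.0], [3.1, -1.5], [3.0, 3.1], [-0.3, 2.2], [-1.0, 4.5], [-0.2, -0.8], [0.2, 0.2], [1.6, -0.0], [0.6, 3.1]]
[ 5.95406426e+02 -2.17823209e+01  1.59942504e-02] 27.623504464671342
[[-5.7, 2.1], [1.2, -1.8], [0.7, 3.2], [-1.6, -0.0], [3.1, -1.5], [3.0, 3.1], [-0.3, 2.2], [-1.0, 4.5], [-0.2, -0.8], [0.2, 0.2], [1.6, -0.0], [0.6, 3.1]]
[595.40643087 -21.78231792  12.58236495] 27.62350446467906
[[-5.7, 2.1], [1.2, -1.8], [0.7, 3.2], [-1.6, -0.0], [3.1, -1.5], [3.0, 3.1], [-0.3, 2.2], [-1.0, 4.5], [-0.2, -0.8], [0.2, 0.2], [1.6, -0.0], [0.6, 3.1]]
```

```bash
cat >> h.py <<'E'
def wristcam(arm,imaging):
    st=arm.sense(); s=imaging.snapshot("wrist")
    A=np.eye(4);A[:3,:3]=cv2.Rodrigues(np.array(st["tool_rot"]))[0];A[:3,3]=st["tcp_pos"]
    C=np.linalg.inv(A@np.array(s["mount"])); s["R"],s["t"]=C[:3,:3],C[:3,3]; return s
E
python3 - <<'E'
from plant import arm, imaging
from h import *
s=wristcam(arm,imaging); print(np.array(s["mount"]).round(2))
im=s["color"][:,:,::-1].copy()
p=[595.4,-21.8,.016]
for q in proj(s,T(p,[(x,y,z) for z,w in((23,88),(23,76)) for x in(-w,w) for y in(-w,w)]+[(-38.5,123,50)])): cv2.circle(im,tuple(int(v) for v in q),2,(0,0,255),-1)
for th in ["carrier_sprocket","carrier_pads","carrier_link","bolt_knob","tray","lock_corner"]:
        print(th,[(round(d["confidence"],2),[round(float(v)) for v in d["uv"]]) for d in imaging.mark_of("wrist",th)])
cv2.imwrite("pics/w1.png",im)
E
```

```text
[[-0.0000e+00 -9.5000e-01 -3.1000e-01  7.9050e+01]
 [ 1.0000e+00 -0.0000e+00  0.0000e+00 -3.0000e-02]
 [-0.0000e+00 -3.1000e-01  9.5000e-01 -1.6505e+02]
 [ 0.0000e+00  0.0000e+00  0.0000e+00  1.0000e+00]]
carrier_sprocket [(0.95, [111, 243]), (0.86, [88, 135]), (0.72, [192, 348]), (0.65, [218, 226])]
carrier_pads [(0.91, [281, 166])]
carrier_link [(0.68, [213, 165])]
bolt_knob [(0.97, [205, 88])]
tray [(0.65, [246, 197]), (0.24, [216, 167])]
lock_corner [(0.56, [216, 228])]
```

View pics/w1.png

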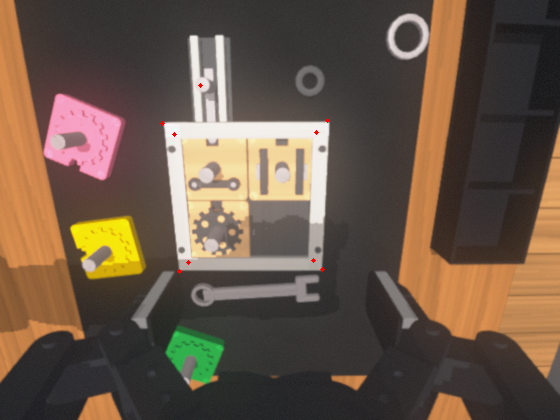

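The wrist picture shows the tray's outer corners at about (163,122), (329,122), (325,269), (179,272) and the knob at (203,86). That's close to the estimate, so I'll fit it.

```bash
python3 - <<'E'
from plant import arm, imaging
from h import *
s=wristcam(arm,imaging)
g=cv2.cvtColor(s["color"],cv2.COLOR_RGB2GRAY)
c=np.array([(163,122),(329,122),(325,269),(179,272)],np.float32).reshape(-1,1,2)
c=cv2.cornerSubPix(g,c,(4,4),(-1,-1),(3,30,.01))[:,0]; print(c)
X=[(-88,88,23),(88,88,23),(88,-88,23),(-88,-88,23)]
r=least_squares(lambda p:(proj(s,T(p,X))-c).ravel(),[595,-22,0]); print(r.x,r.fun.round(1))
print("knob",proj(s,T(r.x,[(-38.5,123,50)])))
# per-post tops from pic: sprocket, link, pads, z=60
E
```

```text
[[163.61348 122.36184]
 [328.50504 121.71902]
 [321.2912  269.88068]
 [178.34853 269.76508]]
[ 5.95089650e+02 -2.16479079e+01  1.44126985e-04] [-0.5 -0.4  0.4 -0.2  0.2  0.5 -0.1  0.5]
knob [[201.86844093  84.65047856]]
```

Emit:
{"api": "drive_tool", "payload": {
  "commands": [
    [0,0,0,2.5,-2.3,3,1],
    [0,0,0,5,-4.6,6,1],
    [0,0,0,7.6,-6.84,9,1],
    [0,0,0,7.6,-6.84,11,1],
    [0,0,0,7.6,-6.84,11,1]
  ]
}}

```text
t: 1.7
tcp_pos: [553.9, 76.7, 95.0]
tool_rot: [-2.217, -2.222, 0.007]
force: [-0.1, -0.8, 0.4]
finger_gap: 12.4
gripper_force: 0.0
```

Emit:
{"api": "drive_tool", "payload": {
  "commands": [
    [0,0,0,0,0,3,1],
    [0,0,0,0,0,5.5,1],
    [0,0,0,0,0,6.8,1],
    [0,0,0,0,0,6.8,1]
  ]
}}

```text
t: 2.1
tcp_pos: [556.2, 75.1, 28.9]
tool_rot: [-2.222, -2.219, 0.003]
force: [0.4, -0.5, 0.5]
finger_gap: 0.5
gripper_force: 0.0
```

```bash
python3 - <<'E'
from plant import arm, imaging
from h import *
s=wristcam(arm,imaging); cv2.imwrite("pics/w2.png",s["color"][:,:,::-1])
S=imaging.snapshot("side"); print(arm.sense()["tcp_pos"])
cv2.imwrite("pics/s2.png",cv2.resize(S["color"][120:320,150:400,::-1],None,fx=2.9,fy=2.9,interpolation=2))
E
```

```text
[557.66567557  75.74427849  31.04502042]
```

View pics/s2.png

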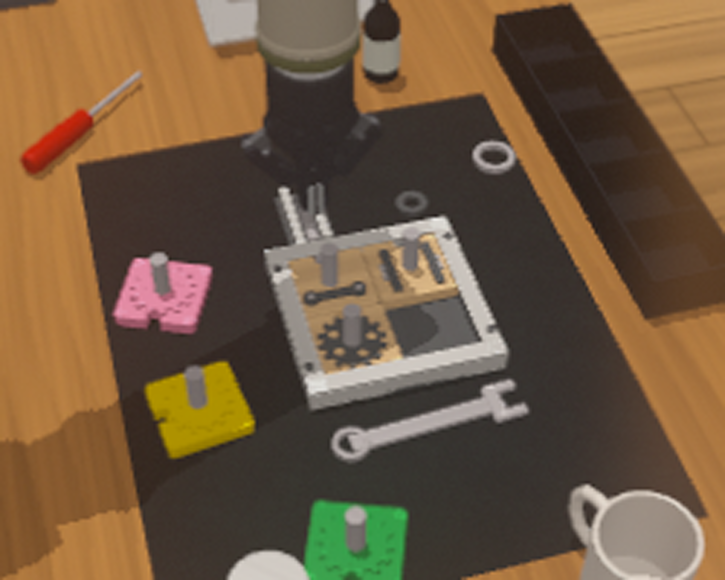

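The side view shows the shut fingers between the tray rim and the knob, with everything else undisturbed. Now I'll draw the bolt.

Emit:
{"api": "drive_tool", "payload": {
  "commands": [
    [0,0,0,0.7,0,0,1],
    [0,0,0,1.4,0,0,1],
    [0,0,0,2.0,0,0,1],
    [0,0,0,2.5,0,0,1],
    [0,0,0,2.8,0,0,1]
  ]
}}

```text
t: 2.7
tcp_pos: [556.5, 105.1, 30.0]
tool_rot: [-2.22, -2.223, -0.001]
force: [-0.1, 0.1, -0.2]
finger_gap: -0.1
gripper_force: 0.0
```

Emit:
{"api": "drive_tool", "payload": {
  "commands": [
    [0,0,0,0.1,0,0,1],
    [0,0,0,0.2,0,0,1],
    [0,0,0,0.3,0,0,1],
    [0,0,0,0.4,0,0,1]
  ]
}}

```text
t: 3.1
tcp_pos: [556.6, 107.8, 29.8]
tool_rot: [-2.222, -2.221, 0.0]
force: [0.3, -0.6, 0.4]
finger_gap: 0.1
gripper_force: 0.0
```

```bash
python3 - <<'E'
from plant import arm, imaging
from h import *
s=wristcam(arm,imaging); im=s["color"][:,:,::-1].copy(); p=[595.1,-21.6,0]
for th in ["bolt_knob"]: print(imaging.mark_of("wrist",th))
print(proj(s,T(p,[(-38.5,123+b,50) for b in (0,12,24)])), arm.sense()["force"])
cv2.imwrite("pics/w3.png",im)
E
```

```text
[]
[[274.22242641 283.14901507]
 [274.20282992 262.14888873]
 [274.18228517 240.10238205]] [ 0.91814562  0.01961293 -0.3620591 ]
```

View pics/w3.png

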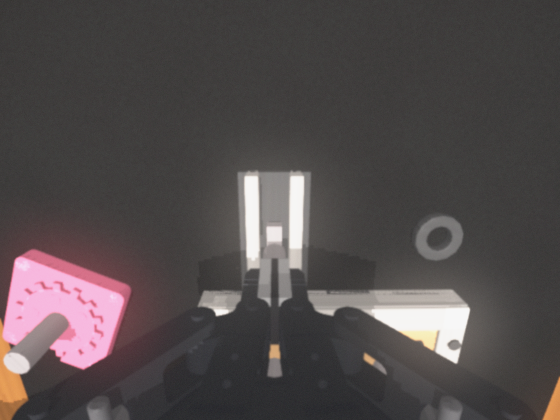

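The wrist view shows the knob just ahead of the fingertips at about (274,248), so the bolt is mostly drawn. I'll continue to the stop.

Emit:
{"api": "drive_tool", "payload": {
  "commands": [
    [0,0,0,0.1,0,0,1],
    [0,0,0,0.2,0,0,1],
    [0,0,0,0.3,0,0,1]
  ]
}}

```text
t: 3.5
tcp_pos: [556.5, 111.1, 29.8]
tool_rot: [-2.221, -2.221, 0.0]
force: [-0.6, -0.4, 1.2]
finger_gap: -0.0
gripper_force: 0.0
```

Emit:
{"api": "drive_tool", "payload": {
  "commands": [
    [0,0,0,0.1,0,0,1],
    [0,0,0,0.2,0,0,1],
    [0,0,0,0.3,0,0,1]
  ]
}}

```text
t: 3.8
tcp_pos: [556.5, 114.2, 29.8]
tool_rot: [-2.221, -2.221, 0.0]
force: [0.4, 0.1, -0.5]
finger_gap: 0.1
gripper_force: 0.0
```

```bash
python3 - <<'E'
from plant import arm, imaging
from h import *
s=wristcam(arm,imaging); im=s["color"][:,:,::-1].copy(); p=[595.1,-21.6,0]
print(proj(s,T(p,[(-38.5,123+b,50) for b in (0,12,24)]+[(-38.5,88,18),(-38.5,160,18)])), arm.sense()["force"],arm.sense()["tcp_pos"])
c=im[150:350,180:380].astype(float); c=np.clip(255*(c/255)**.5,0,255).astype(np.uint8)
cv2.imwrite("pics/w4.png",cv2.resize(c,None,fx=3,fy=3,interpolation=2))
E
```

```text
[[274.27453371 293.83286173]
 [274.26846108 273.3648298 ]
 [274.26207979 251.87871349]
 [274.25274492 313.41650401]
 [274.21795176 207.82334115]] [-1.14309293  0.4108698   0.11219083] [556.53519911 114.43670728  29.78712924]
```

View pics/w4.png

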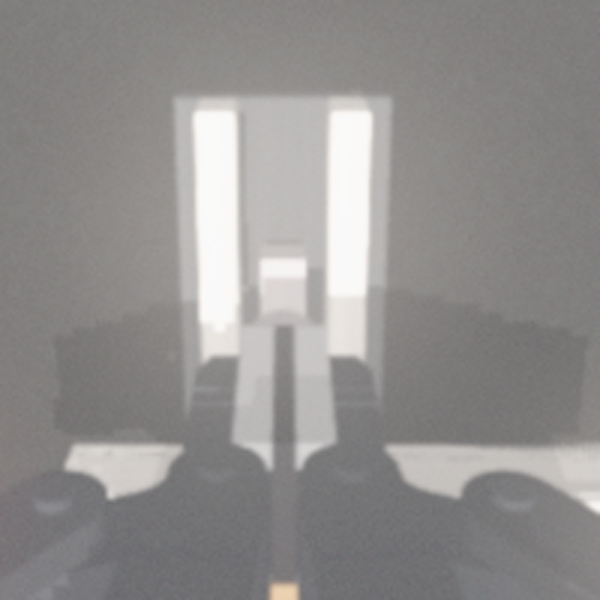

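```bash
python3 - <<'E'
from plant import arm, imaging
from h import *
p=[595.1,-21.6,0]; L=[]
for n in ("scene","side"):
    s=imaging.snapshot(n); q=proj(s,T(p,[(-38.5,123+b,50) for b in (0,24)]+[(-38.5,135.8,30)])); print(n,q.round(),imaging.mark_of(n,"bolt_knob"))
    u,v=[int(x) for x in q[0]]; c=s["color"][v-35:v+35,u-35:u+35,::-1].astype(float)
    L.append(cv2.resize(np.clip(255*(c/255)**.6,0,255).astype(np.uint8),(400,400),interpolation=cv2.INTER_CUBIC))
cv2.imwrite("pics/k.png",np.hstack(L))
E
```

```text
scene [[328. 230.]
 [338. 234.]
 [333. 237.]] [{'uv': [326.7, 231.4], 'confidence': 0.63}]
side [[255. 187.]
 [253. 181.]
 [254. 189.]] [{'uv': [254.2, 187.4], 'confidence': 0.57}]
```

View pics/k.png

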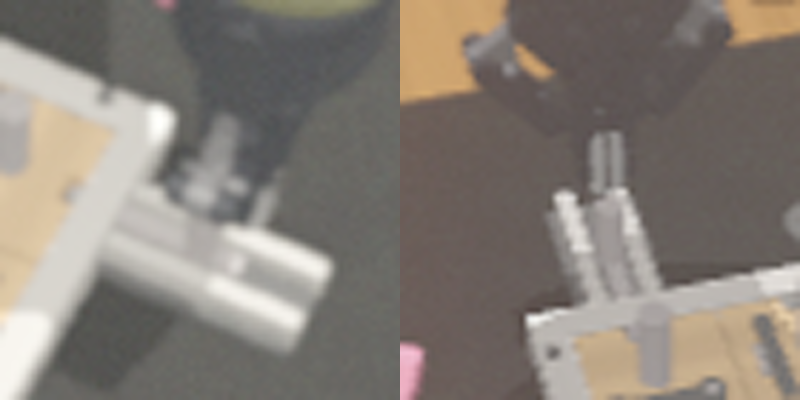

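Emit:
{"api": "drive_tool", "payload": {
  "commands": [
    [0,0,0,0,0,-4,1],
    [0,0,0,0,0,-8,1],
    [0,0,0,-3,3,-12,1],
    [0,0,0,-5,3,-14,1],
    [0,0,0,-5,3,-14,1]
  ]
}}

```text
t: 4.55
tcp_pos: [590.0, 59.1, 174.4]
tool_rot: [2.224, 2.21, 0.007]
force: [0.8, -0.3, -0.5]
finger_gap: -0.0
gripper_force: 0.0
```

```bash
python3 - <<'E'
from plant import arm, imaging
from h import *
s=wristcam(arm,imaging); im=s["color"][:,:,::-1].copy(); p=[595.1,-21.6,0]
print(proj(s,T(p,[(-38.5,123+b,50) for b in (0,12,24)]+[(-38.5,88,18)])).round(), arm.sense()["tcp_pos"],imaging.mark_of("wrist","bolt_knob"))
cv2.imwrite("pics/w5.png",cv2.resize(im[:300,130:430],None,fx=2,fy=2,interpolation=2))
E
```

```text
[[236. 152.]
 [235. 138.]
 [234. 124.]
 [240. 182.]] [588.27453572  61.55658562 171.93111225] [{'uv': [234.2, 153.6], 'confidence': 0.92}]
```

View pics/w5.png

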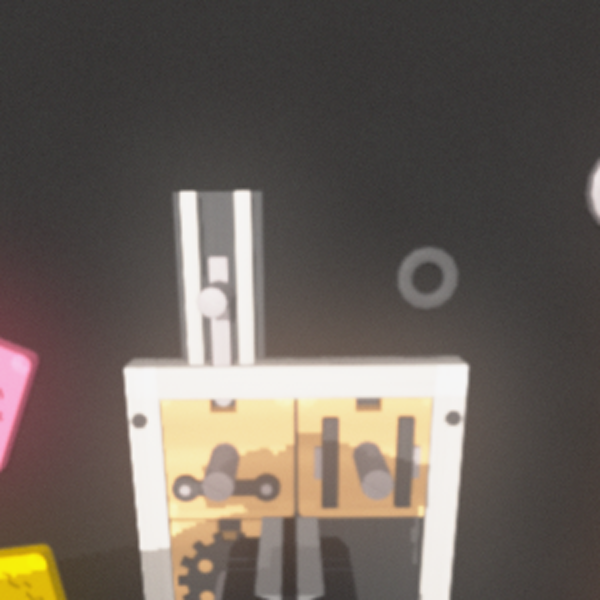

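```bash
python3 - <<'E'
from plant import arm, imaging
from h import *
s=imaging.snapshot("wrist"); M=np.array(s["mount"]); K=np.array(s["K"]); d=np.array(s["dist_coeffs"])
Rt=cv2.Rodrigues(np.array([-2.2214,-2.2214,0]))[0]
def bp(tcp,uv,z,rv=None):
    R=Rt if rv is None else cv2.Rodrigues(np.array(rv,float))[0]
    A=np.eye(4);A[:3,:3]=R;A[:3,3]=tcp;C=A@M
    q=cv2.undistortPoints(np.array([[uv]],float),K,d)[0,0]; r=C[:3,:3]@[q[0],q[1],1]; o=C[:3,3]
    return (o+r*(z-o[2])/r[2]-[595.1,-21.6,0]).round(1)
st=arm.sense()
for nm,tcp,rv,a,b in [("w1",(625,0,207.8),None,(209,67),(209,37)),("w3",(556.6,107.8,29.8),None,(274,224),(274,172)),("w4",(556.5,114.4,29.8),None,(275,232),(275,182)),("w5",(588.3,61.6,171.9),st["tool_rot"],(238,129),(238,95))]:
    print(nm,"tail",bp(tcp,a,15,rv),"bedend",bp(tcp,b,18,rv))
print(st["tcp_pos"],st["tool_rot"])
# silhouettes: intensity along the column of the bolt in w3/w2/w4
for n in ("w2","w3"):
    g=cv2.imread(f"pics/{n}.png",0); print(n,g[100:420:4,274].tolist())
E
```

```text
w1 tail [-37.4 142.5  15. ] bedend [-35.3 170.2  18. ]
w3 tail [-38.6 142.5  15. ] bedend [-38.6 174.6  18. ]
w4 tail [-38.1 144.   15. ] bedend [-38.1 175.5  18. ]
w5 tail [-42.3 143.4  15. ] bedend [-41.  174.9  18. ]
[585.96911231  64.59476699 169.04958602] [-2.22034042e+00 -2.22087829e+00  7.30974187e-04]
w2 [72, 76, 79, 81, 123, 134, 134, 136, 136, 135, 138, 138, 139, 138, 138, 137, 140, 134, 166, 233, 232, 232, 231, 191, 151, 152, 151, 157, 233, 233, 230, 229, 227, 226, 224, 225, 197, 168, 167, 166, 75, 75, 70, 69, 67, 66, 66, 63, 62, 63, 65, 65, 65, 62, 62, 59, 59, 58, 60, 58, 59, 81, 118, 118, 117, 116, 117, 152, 150, 135, 43, 40, 44, 45, 42, 41, 42, 41, 43, 42]
w3 [62, 65, 63, 64, 63, 62, 68, 64, 66, 67, 68, 68, 72, 76, 77, 76, 79, 81, 118, 137, 137, 138, 139, 138, 139, 142, 140, 142, 140, 139, 138, 157, 234, 235, 235, 230, 150, 143, 140, 140, 78, 76, 76, 73, 69, 68, 65, 64, 61, 59, 66, 66, 66, 67, 63, 65, 63, 63, 59, 60, 58, 112, 175, 177, 171, 128, 128, 127, 129, 113, 48, 45, 46, 47, 49, 45, 48, 46, 46, 44]
```

The bolt hasn't moved: its tail stays at tray y = 142.5 in every frame, so the shut tips slid past the knob without engaging. I'll grip the knob between the pads instead.

Emit:
{"api": "drive_tool", "payload": {
  "commands": [
    [0,0,0,2,-1.5,2,0],
    [0,0,0,3.7,-2.95,5,0],
    [0,0,0,3.7,-2.95,8,0],
    [0,0,0,3.7,-2.95,8,0],
    [0,0,0,3.7,-2.95,8,0]
  ]
}}

```text
t: 5.2
tcp_pos: [556.2, 101.4, 89.2]
tool_rot: [-2.219, -2.222, 0.003]
force: [-0.1, -0.0, -0.6]
finger_gap: 42.8
gripper_force: 0.0
```

Emit:
{"api": "drive_tool", "payload": {
  "commands": [
    [0,0,0,0,0,3,0],
    [0,0,0,0,0,6,0],
    [0,0,0,0,0,6.5,0],
    [0,0,0,0,0,6.5,0]
  ]
}}

```text
t: 5.6
tcp_pos: [557.3, 100.9, 25.4]
tool_rot: [-2.222, -2.221, 0.001]
force: [0.7, 0.1, 0.7]
finger_gap: 42.6
gripper_force: 0.0
```

Emit:
{"api": "drive_tool", "payload": {
  "commands": [
    [0,0,0,0,0,0,1],
    [0,0,0,0,0,0,1],
    [0,0,0,0,0,0,1],
    [0,0,0,0,0,0,1],
    [0,0,0,0,0,0,1]
  ]
}}

```text
t: 6.1
tcp_pos: [558.1, 101.4, 26.6]
tool_rot: [2.22, 2.221, 0.003]
force: [-2.3, -1.0, 6.7]
finger_gap: -0.2
gripper_force: 3.5
```

```bash
python3 - <<'E'
from plant import arm, imaging
from h import *
p=[595.1,-21.6,0]
for n in ("scene","side","wrist"):
    s=wristcam(arm,imaging) if n=="wrist" else imaging.snapshot(n); q=proj(s,T(p,[(-38.5,123+b,50) for b in (0,24)])); print(n,q.round().tolist(),imaging.mark_of(n,"bolt_knob"))
im=s["color"][:,:,::-1]
c=np.clip(255*(im[130:330,175:375]/255.)**.6,0,255).astype(np.uint8)
cv2.imwrite("pics/w6.png",cv2.resize(c,None,fx=3,fy=3,interpolation=2)); st=arm.sense(); print(st["tcp_pos"],st["force"],st["finger_gap"],st["gripper_force"])
E
```

```text
scene [[328.0, 230.0], [338.0, 234.0]] [{'uv': [328.9, 228.4], 'confidence': 0.71}]
side [[255.0, 187.0], [253.0, 181.0]] [{'uv': [255.3, 186.1], 'confidence': 0.61}, {'uv': [296.2, 265.1], 'confidence': 0.23}]
wrist [[271.0, 275.0], [271.0, 230.0]] [{'uv': [437.9, 227.2], 'confidence': 0.75}]
[558.02813787 101.39174204  26.61916555] [-2.00689959 -0.35893838  7.04843589] 0.2896171100610736 3.4800883010029793
```

View pics/w6.png

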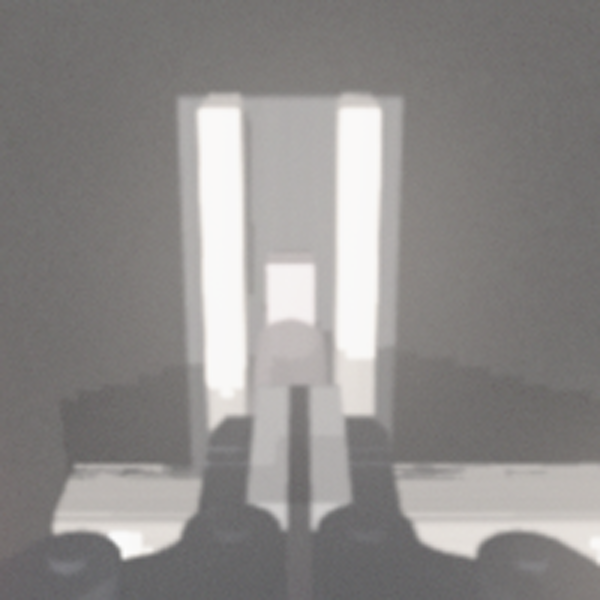

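The reason shows here. The tips rest on top of the knob (z force +7 N, TCP 26.6), so the real fingertips are about 23 mm above the stated TCP. The earlier pass simply went over the knob. The arm is compliant (about 3.5 N/mm), so I can safely probe lower beside the knob.

Emit:
{"api": "drive_tool", "payload": {
  "commands": [
    [0,0,0,0,0,-2,1],
    [0,0,0,-2.2,0,-2,1],
    [0,0,0,-2.2,0,-2,1],
    [0,0,0,-2.2,0,0.2,1],
    [0,0,0,-2.2,0,0.2,1]
  ]
}}

```text
t: 6.9
tcp_pos: [555.3, 79.0, 20.9]
tool_rot: [-2.22, -2.22, 0.005]
force: [-0.2, 0.2, -0.2]
finger_gap: -0.2
gripper_force: 0.0
```

Emit:
{"api": "drive_tool", "payload": {
  "commands": [
    [0,0,0,0,0,0.3,1],
    [0,0,0,0,0,0.5,1],
    [0,0,0,0,0,0.8,1],
    [0,0,0,0,0,0.8,1]
  ]
}}

```text
t: 7.3
tcp_pos: [557.0, 79.2, 14.8]
tool_rot: [-2.221, -2.222, 0.0]
force: [-0.6, -0.4, -0.4]
finger_gap: 0.3
gripper_force: 0.0
```

No contact at z=15 over an 18 mm bed, so that confirms it. I'll lower a little more and draw the bolt.

Emit:
{"api": "drive_tool", "payload": {
  "commands": [
    [0,0,0,0,0,0.5,1],
    [0,0,0,0.6,0,0.5,1],
    [0,0,0,1.2,0,0.5,1],
    [0,0,0,1.7,0,0.5,1],
    [0,0,0,2.2,0,0.5,1]
  ]
}}

```text
t: 7.8
tcp_pos: [556.8, 101.4, 9.6]
tool_rot: [-2.221, -2.221, 0.001]
force: [-1.0, -2.1, -1.6]
finger_gap: -0.0
gripper_force: 1.1
```

Emit:
{"api": "drive_tool", "payload": {
  "commands": [
    [0,0,0,0.2,0,0,1],
    [0,0,0,0.4,0,0,1],
    [0,0,0,0.6,0,0,1],
    [0,0,0,0.6,0,0,1]
  ]
}}

```text
t: 8.2
tcp_pos: [556.9, 106.8, 9.7]
tool_rot: [-2.222, -2.221, 0.001]
force: [-1.7, -2.8, -2.2]
finger_gap: 0.2
gripper_force: 1.4
```

Now it is moving, with 2–3 N of friction. On to the stop.

Emit:
{"api": "drive_tool", "payload": {
  "commands": [
    [0,0,0,0.1,0,0,1],
    [0,0,0,0.2,0,0,1],
    [0,0,0,0.3,0,0,1],
    [0,0,0,0.3,0,0,1]
  ]
}}

```text
t: 8.6
tcp_pos: [556.9, 107.0, 9.7]
tool_rot: [2.223, 2.218, -0.004]
force: [-2.3, -9.4, 0.4]
finger_gap: 0.2
gripper_force: 4.8
```

```bash
python3 - <<'E'
from plant import arm, imaging
from h import *
p=[595.1,-21.6,0]
s=wristcam(arm,imaging); print(s["K"][0][0]); q=proj(s,T(p,[(-38.5,123+b,50) for b in (0,24)]+[(-38.5,142.5+b,15) for b in (0,24)])); print(q.round().tolist(),imaging.mark_of("wrist","bolt_knob"))
g=cv2.cvtColor(s["color"],cv2.COLOR_RGB2GRAY); print(g[120:300:3,274].tolist(),arm.sense()["force"])
E
```

```text
319.4758689039272
[[273.0, 305.0], [273.0, 257.0], [273.0, 236.0], [273.0, 192.0]] [{'uv': [276.2, 261.2], 'confidence': 0.83}]
[65, 64, 64, 66, 67, 68, 69, 68, 69, 70, 72, 74, 77, 76, 77, 79, 82, 83, 86, 112, 137, 139, 141, 140, 145, 163, 236, 237, 237, 237, 237, 237, 231, 161, 161, 158, 160, 160, 160, 159, 157, 222, 237, 237, 236, 235, 236, 234, 234, 233, 214, 77, 75, 71, 71, 68, 66, 64, 60, 64] [-2.5312342  -9.52833121  0.64059117]
```

The bolt is at its stop (fully drawn). Next is the pads carrier: move to its +y side and push it toward -y.

Emit:
{"api": "drive_tool", "payload": {
  "commands": [
    [0,0,0,-1,0,-3,1],
    [0,0,0,-2,1,-5,1],
    [0,0,0,-4.4,4,-5,1],
    [0,0,0,-6.84,7.6,-5,1],
    [0,0,0,-6.84,7.6,-5,1]
  ]
}}

```text
t: 9.2
tcp_pos: [637.2, 36.5, 60.2]
tool_rot: [2.225, 2.212, 0.002]
force: [-0.2, -0.4, -0.2]
finger_gap: -0.3
gripper_force: 0.0
```

Emit:
{"api": "drive_tool", "payload": {
  "commands": [
    [0,0,0,0,0,0,1],
    [0,0,0,0,0,3,1],
    [0,0,0,0,0,5.3,1],
    [0,0,0,0,0,5.3,1]
  ]
}}

```text
t: 9.6
tcp_pos: [629.7, 43.4, 3.5]
tool_rot: [-2.215, -2.22, 0.006]
force: [-0.2, 0.1, 0.3]
finger_gap: -0.1
gripper_force: 0.0
```

Emit:
{"api": "drive_tool", "payload": {
  "commands": [
    [0,0,0,-0.4,0,0,1],
    [0,0,0,-1,0,0,1],
    [0,0,0,-1.8,0,0,1],
    [0,0,0,-2.6,0,0,1],
    [0,0,0,-3.4,0,0,1]
  ]
}}

```text
t: 10.1
tcp_pos: [634.0, 7.5, 8.0]
tool_rot: [2.221, 2.221, 0.003]
force: [0.3, 2.9, 2.3]
finger_gap: -0.0
gripper_force: 1.7
```

Emit:
{"api": "drive_tool", "payload": {
  "commands": [
    [0,0,0,-0.8,0,0,1],
    [0,0,0,-1.6,0,0,1],
    [0,0,0,-2.4,0,0,1],
    [0,0,0,-3.2,0,0,1],
    [0,0,0,-4.0,0,0,1]
  ]
}}

```text
t: 10.6
tcp_pos: [633.0, -32.9, 6.7]
tool_rot: [-2.221, -2.221, -0.0]
force: [0.7, 2.7, 3.3]
finger_gap: -0.1
gripper_force: 1.7
```

Sliding well at about 3 N. Finishing gently, with home expected at y ≈ -40.7.

Emit:
{"api": "drive_tool", "payload": {
  "commands": [
    [0,0,0,-0.3,0,0,1],
    [0,0,0,-0.6,0,0,1],
    [0,0,0,-0.8,0,0,1],
    [0,0,0,-1.0,0,0,1],
    [0,0,0,-1.0,0,0,1]
  ]
}}

```text
t: 11.1
tcp_pos: [632.8, -42.1, 6.7]
tool_rot: [-2.221, -2.221, 0.0]
force: [-1.4, 4.1, 2.5]
finger_gap: 0.1
gripper_force: 1.7
```

Emit:
{"api": "drive_tool", "payload": {
  "commands": [
    [0,0,0,-0.1,0,0,1],
    [0,0,0,-0.2,0,0,1],
    [0,0,0,-0.2,0,0,1]
  ]
}}

```text
t: 11.4
tcp_pos: [632.7, -42.1, 6.7]
tool_rot: [-2.218, -2.222, -0.001]
force: [-3.5, 6.9, 4.1]
finger_gap: 0.2
gripper_force: 3.7
```

Pads carrier is home. Now the link carrier: go to its -x side and push toward +x.

Emit:
{"api": "drive_tool", "payload": {
  "commands": [
    [0,0,0,1,0,-3,1],
    [0,0,0,2,-1,-5,1],
    [0,0,0,4,-5,-5,1],
    [0,0,0,6.1,-9,-5,1],
    [0,0,0,6.1,-10.8,-5,1]
  ]
}}

```text
t: 11.9
tcp_pos: [521.6, 19.0, 56.2]
tool_rot: [-2.216, -2.224, 0.002]
force: [-0.6, 0.4, 0.8]
finger_gap: -0.2
gripper_force: 0.0
```

Emit:
{"api": "drive_tool", "payload": {
  "commands": [
    [0,0,0,0,0,0,1],
    [0,0,0,0,0,0,1],
    [0,0,0,0,0,3,1],
    [0,0,0,0,0,5,1],
    [0,0,0,0,0,5,1]
  ]
}}

```text
t: 12.4
tcp_pos: [523.7, 15.5, 4.0]
tool_rot: [-2.221, -2.218, 0.007]
force: [-0.5, 0.2, -0.5]
finger_gap: -0.4
gripper_force: 0.0
```

Emit:
{"api": "drive_tool", "payload": {
  "commands": [
    [0,0,0,0,0.8,0,1],
    [0,0,0,0,1.6,0,1],
    [0,0,0,0,2.3,0,1],
    [0,0,0,0,3.0,0,1],
    [0,0,0,0,3.8,0,1]
  ]
}}

```text
t: 12.9
tcp_pos: [563.9, 16.7, 7.2]
tool_rot: [2.221, 2.221, 0.0]
force: [-3.4, -0.7, 3.1]
finger_gap: 0.1
gripper_force: 1.5
```

Emit:
{"api": "drive_tool", "payload": {
  "commands": [
    [0,0,0,0,0.8,0,1],
    [0,0,0,0,1.6,0,1],
    [0,0,0,0,2.4,0,1],
    [0,0,0,0,3.1,0,1],
    [0,0,0,0,3.7,0,1]
  ]
}}

```text
t: 13.4
tcp_pos: [600.7, 16.7, 6.8]
tool_rot: [-2.221, -2.221, 0.0]
force: [-4.1, -1.2, 3.9]
finger_gap: 0.4
gripper_force: 1.9
```

Emit:
{"api": "drive_tool", "payload": {
  "commands": [
    [0,0,0,0,0.3,0,1],
    [0,0,0,0,0.6,0,1],
    [0,0,0,0,0.9,0,1],
    [0,0,0,0,1.2,0,1],
    [0,0,0,0,1.2,0,1]
  ]
}}

```text
t: 13.9
tcp_pos: [612.0, 16.4, 6.7]
tool_rot: [-2.221, -2.221, 0.001]
force: [-3.8, -0.9, 3.7]
finger_gap: -0.3
gripper_force: 1.9
```

Emit:
{"api": "drive_tool", "payload": {
  "commands": [
    [0,0,0,0,0.2,0,1],
    [0,0,0,0,0.4,0,1],
    [0,0,0,0,0.6,0,1],
    [0,0,0,0,0.7,0,1],
    [0,0,0,0,0.7,0,1]
  ]
}}

```text
t: 14.4
tcp_pos: [612.4, 16.4, 6.8]
tool_rot: [-2.215, -2.215, 0.015]
force: [-35.6, -0.5, 28.7]
finger_gap: 0.1
gripper_force: 18.3
```

Link is home, though the push at the end was harder than I want. I'll back off and go to the -y side of the sprocket, using smaller overtravel this time.

Emit:
{"api": "drive_tool", "payload": {
  "commands": [
    [0,0,0,0,-1.5,0,1],
    [0,0,0,0,-2,-4,1],
    [0,0,0,-4,-4,-5,1],
    [0,0,0,-8,-6.2,-5,1],
    [0,0,0,-10.6,-6.2,-5,1]
  ]
}}

```text
t: 14.9
tcp_pos: [555.5, -93.1, 57.5]
tool_rot: [2.223, 2.217, -0.001]
force: [-0.0, -0.1, -0.1]
finger_gap: -0.3
gripper_force: 0.0
```

Emit:
{"api": "drive_tool", "payload": {
  "commands": [
    [0,0,0,0,0,0,1],
    [0,0,0,0,0,0,1],
    [0,0,0,0,0,3,1],
    [0,0,0,0,0,5,1],
    [0,0,0,0,0,5,1]
  ]
}}

```text
t: 15.4
tcp_pos: [555.3, -87.0, 3.8]
tool_rot: [-2.215, -2.221, 0.004]
force: [-0.1, 0.2, -0.3]
finger_gap: 0.0
gripper_force: 0.0
```

Emit:
{"api": "drive_tool", "payload": {
  "commands": [
    [0,0,0,0.7,0,0,1],
    [0,0,0,1.4,0,0,1],
    [0,0,0,2.2,0,0,1],
    [0,0,0,3.0,0,0,1],
    [0,0,0,3.8,0,0,1]
  ]
}}

```text
t: 15.9
tcp_pos: [558.0, -51.2, 7.9]
tool_rot: [2.22, 2.22, 0.002]
force: [-0.7, -4.2, 3.9]
finger_gap: 0.2
gripper_force: 2.2
```

Emit:
{"api": "drive_tool", "payload": {
  "commands": [
    [0,0,0,0.8,0,0,1],
    [0,0,0,1.6,0,0,1],
    [0,0,0,2.4,0,0,1],
    [0,0,0,3.2,0,0,1],
    [0,0,0,3.8,0,0,1]
  ]
}}

```text
t: 16.4
tcp_pos: [557.1, -12.4, 6.8]
tool_rot: [-2.221, -2.222, -0.0]
force: [-0.1, -4.5, 4.8]
finger_gap: 0.1
gripper_force: 2.2
```

Emit:
{"api": "drive_tool", "payload": {
  "commands": [
    [0,0,0,0.3,0,0,1],
    [0,0,0,0.6,0,0,1],
    [0,0,0,0.8,0,0,1],
    [0,0,0,1.0,0,0,1],
    [0,0,0,1.0,0,0,1]
  ]
}}

```text
t: 16.9
tcp_pos: [557.0, -3.0, 6.7]
tool_rot: [-2.221, -2.221, -0.0]
force: [0.4, -2.2, 1.5]
finger_gap: -0.2
gripper_force: 1.2
```

Emit:
{"api": "drive_tool", "payload": {
  "commands": [
    [0,0,0,0.1,0,0,1],
    [0,0,0,0.2,0,0,1],
    [0,0,0,0.2,0,0,1]
  ]
}}

```text
t: 17.2
tcp_pos: [557.2, -2.5, 6.8]
tool_rot: [2.222, 2.22, -0.001]
force: [0.4, -6.0, 2.8]
finger_gap: 0.1
gripper_force: 3.0
```

Sprocket has reached the wall. I'll retreat up and check everything with one look.

Emit:
{"api": "drive_tool", "payload": {
  "commands": [
    [0,0,0,-1,0,0,1],
    [0,0,0,-1.5,0,-5,1],
    [0,0,0,1,2,-9,1],
    [0,0,0,4,4,-13,1],
    [0,0,0,4,4,-14,1]
  ]
}}

```text
t: 17.7
tcp_pos: [599.8, 44.5, 150.8]
tool_rot: [2.214, 2.228, 0.011]
force: [0.5, 0.6, 0.5]
finger_gap: 0.2
gripper_force: 0.0
```

Emit:
{"api": "drive_tool", "payload": {
  "commands": [
    [0,0,0,0,0,0,1],
    [0,0,0,0,0,0,1],
    [0,0,0,0,0,0,1],
    [0,0,0,0,0,0,1]
  ]
}}

```text
t: 18.1
tcp_pos: [595.9, 37.6, 145.1]
tool_rot: [-2.222, -2.219, 0.004]
force: [-0.4, -0.3, 0.2]
finger_gap: -0.0
gripper_force: 0.0
```

```bash
python3 - <<'E'
from plant import arm, imaging
from h import *
s=wristcam(arm,imaging); im=s["color"][:,:,::-1].copy(); p=[595.1,-21.6,0]
q=proj(s,T(p,[(-38.5,38.5,60),(38.5,38.5,60),(-38.5,147,50),(-38.5,76,18),(-38.5,62.75,18),(-45.5,75.75,18),(-31.5,75.75,18),(-75.75,75.75,18),(-1.25,75.75,18)]))
print(q.round(1).tolist(),arm.sense()["tcp_pos"])
im=cv2.resize(im[60:360,110:460],None,fx=2,fy=2,interpolation=cv2.INTER_CUBIC)
for a in q: cv2.circle(im,(int((a[0]-110)*2),int((a[1]-60)*2)),2,(0,0,255),-1)
cv2.imwrite("pics/w7.png",im)
E
```

```text
[[227.8, 233.0], [319.3, 232.9], [223.4, 97.1], [232.3, 178.7], [232.9, 192.5], [224.8, 179.0], [239.8, 179.0], [192.5, 179.1], [272.3, 178.9]] [596.09854636  37.73957192 145.39211349]
```

View pics/w7.png

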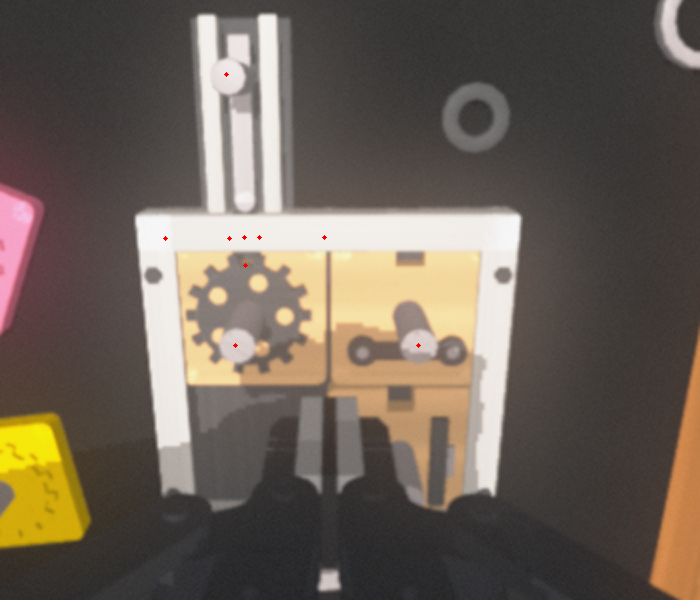

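The picture shows the sprocket post at (237,345) against a predicted home of (235,345), the link at (418,345), and the bolt fully drawn. All as wanted. Now push the bolt in from its outer side.

Emit:
{"api": "drive_tool", "payload": {
  "commands": [
    [0,0,0,4,-2,2,1],
    [0,0,0,8,-3.95,5,1],
    [0,0,0,11.7,-3.95,8,1],
    [0,0,0,11.7,-3.95,8.5,1],
    [0,0,0,11.7,-3.95,8.5,1]
  ]
}}

```text
t: 18.65
tcp_pos: [555.8, 156.2, 59.7]
tool_rot: [-2.217, -2.223, 0.005]
force: [0.1, -1.1, 0.5]
finger_gap: -0.1
gripper_force: 0.0
```

Emit:
{"api": "drive_tool", "payload": {
  "commands": [
    [0,0,0,0,0,0,1],
    [0,0,0,0,0,3,1],
    [0,0,0,0,0,5,1],
    [0,0,0,0,0,5,1],
    [0,0,0,0,0,5,1]
  ]
}}

```text
t: 19.15
tcp_pos: [558.5, 154.4, 12.9]
tool_rot: [2.223, 2.219, 0.001]
force: [0.8, -0.4, -0.4]
finger_gap: 0.2
gripper_force: 0.0
```

Emit:
{"api": "drive_tool", "payload": {
  "commands": [
    [0,0,0,-0.7,0,0,1],
    [0,0,0,-1.3,0,0,1],
    [0,0,0,-1.9,0,0,1],
    [0,0,0,-2.4,0,0,1],
    [0,0,0,-2.9,0,0,1]
  ]
}}

```text
t: 19.65
tcp_pos: [558.0, 126.5, 12.4]
tool_rot: [2.221, 2.221, 0.002]
force: [0.5, 2.2, 1.5]
finger_gap: 0.1
gripper_force: 1.1
```

Emit:
{"api": "drive_tool", "payload": {
  "commands": [
    [0,0,0,-0.2,0,0,1],
    [0,0,0,-0.4,0,0,1],
    [0,0,0,-0.55,0,0,1],
    [0,0,0,-0.55,0,0,1]
  ]
}}

```text
t: 20.05
tcp_pos: [557.4, 120.9, 11.7]
tool_rot: [-2.221, -2.221, 0.001]
force: [1.1, 0.8, 1.3]
finger_gap: -0.2
gripper_force: 0.4
```

Emit:
{"api": "drive_tool", "payload": {
  "commands": [
    [0,0,0,-0.1,0,0,1],
    [0,0,0,-0.2,0,0,1],
    [0,0,0,-0.25,0,0,1],
    [0,0,0,-0.3,0,0,1],
    [0,0,0,-0.3,0,0,1]
  ]
}}

```text
t: 20.55
tcp_pos: [557.4, 118.5, 11.7]
tool_rot: [-2.221, -2.222, -0.0]
force: [1.0, 3.3, 0.4]
finger_gap: 0.1
gripper_force: 1.6
```

Emit:
{"api": "drive_tool", "payload": {
  "commands": [
    [0,0,0,-0.1,0,0,1],
    [0,0,0,-0.15,0,0,1],
    [0,0,0,-0.15,0,0,1]
  ]
}}

```text
t: 20.85
tcp_pos: [557.4, 118.4, 11.7]
tool_rot: [-2.219, -2.222, -0.002]
force: [1.1, 6.6, -1.1]
finger_gap: 0.1
gripper_force: 3.4
```

The stop is felt, so the bolt is in. Retreat and verify.

Emit:
{"api": "drive_tool", "payload": {
  "commands": [
    [0,0,0,1.5,0,0,1],
    [0,0,0,2,0,-4,1],
    [0,0,0,0,1,-8,1],
    [0,0,0,-4,3,-12,1],
    [0,0,0,-7,4,-15,1]
  ]
}}

```text
t: 21.35
tcp_pos: [596.9, 48.9, 160.8]
tool_rot: [2.219, 2.223, -0.001]
force: [1.9, 0.2, -0.3]
finger_gap: -0.3
gripper_force: 0.0
```

Emit:
{"api": "drive_tool", "payload": {
  "commands": [
    [0,0,0,0,0,0,1],
    [0,0,0,0,0,0,1],
    [0,0,0,0,0,0,1],
    [0,0,0,0,0,0,1],
    [0,0,0,0,0,0,1]
  ]
}}

```text
t: 21.85
tcp_pos: [595.8, 50.2, 158.3]
tool_rot: [-2.218, -2.222, 0.002]
force: [-0.6, 0.1, 0.2]
finger_gap: -0.1
gripper_force: 0.0
```

```bash
python3 - <<'E'
from plant import arm, imaging
from h import *
s=wristcam(arm,imaging); p=[595.1,-21.6,0]
q=proj(s,T(p,[(-38.5,38.5,60),(-38.5,123,50),(-38.5,135,50),(-38.5,38.5,6)])); print(q.round(1).tolist(),imaging.mark_of("wrist","bolt_knob"),imaging.mark_of("wrist","carrier_sprocket")); print(arm.sense()["tcp_pos"])
u,v=q[1]; 
gr=cv2.cvtColor(s["color"],cv2.COLOR_RGB2GRAY)
for dv in range(-30,31,3): print(gr[int(v)+dv,int(u)-18:int(u)+20:2].tolist())
E
```

```text
[[230.4, 240.6], [227.9, 143.4], [227.3, 128.8], [237.1, 220.5]] [{'uv': [226.5, 148.4], 'confidence': 0.71}] [{'uv': [122.5, 300.8], 'confidence': 0.93}, {'uv': [94.8, 185.8], 'confidence': 0.83}, {'uv': [232.4, 217.3], 'confidence': 0.58}]
[596.36602679  49.61802585 158.91142286]
[78, 120, 171, 241, 243, 243, 237, 140, 111, 129, 132, 131, 131, 133, 132, 135, 159, 241, 244]
[76, 120, 154, 239, 243, 242, 240, 147, 112, 131, 132, 133, 131, 131, 130, 134, 154, 241, 244]
[78, 112, 145, 239, 243, 243, 241, 156, 114, 131, 138, 138, 137, 138, 134, 131, 151, 240, 243]
[81, 105, 138, 237, 243, 242, 241, 159, 116, 164, 229, 231, 231, 229, 200, 133, 148, 239, 244]
[79, 106, 135, 235, 243, 242, 240, 164, 110, 159, 231, 234, 234, 233, 218, 133, 145, 237, 243]
[80, 101, 133, 231, 243, 242, 241, 167, 113, 151, 229, 234, 234, 234, 220, 133, 143, 235, 243]
[81, 95, 136, 233, 242, 242, 241, 176, 129, 153, 229, 233, 233, 232, 221, 136, 142, 234, 243]
[81, 95, 131, 218, 242, 242, 241, 188, 133, 145, 178, 163, 156, 165, 175, 138, 145, 235, 243]
[82, 91, 132, 208, 242, 242, 241, 215, 219, 230, 229, 213, 
[... 464 characters left out ...]
 187, 177, 177, 173, 128, 114, 202, 242]
[86, 90, 117, 157, 239, 242, 241, 231, 146, 138, 201, 222, 189, 187, 188, 136, 120, 203, 242]
[88, 91, 114, 149, 237, 242, 241, 234, 152, 135, 195, 232, 231, 229, 230, 161, 139, 202, 242]
[88, 89, 112, 147, 236, 242, 241, 237, 158, 136, 193, 232, 230, 230, 230, 167, 139, 197, 242]
[89, 92, 110, 142, 234, 242, 241, 237, 161, 135, 186, 231, 231, 230, 229, 168, 137, 193, 242]
[93, 93, 108, 145, 236, 242, 241, 237, 165, 139, 186, 232, 230, 230, 229, 170, 136, 192, 242]
[92, 92, 105, 140, 227, 241, 241, 238, 170, 139, 175, 229, 230, 229, 229, 183, 138, 200, 241]
[114, 118, 121, 141, 218, 241, 241, 238, 176, 139, 173, 229, 231, 229, 229, 183, 141, 194, 242]
```

The knob disc centre is within about 1 mm of the fully-in position.

```bash
python3 -c "
from plant import arm
print(arm.sign_off())"
```

```text
the job is handed in; nothing more can be done
None
```

I handed in the job with the sprocket carrier measured about 1 mm from home in the locking corner and the bolt measured fully in to about 1 mm. The verdict wasn't shown; the highest force I read was about 36 N, once, seating the link carrier.

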